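# Prop up the guard and trim the fan speed

### The arm

A 6-joint arm with a two-finger parallel gripper is mounted at the origin on a cart in front of the work surface, level with it; the furniture and walls round the work are solid. World frame = base frame: x ahead of the robot, y to its left, z up, the work surface at z = 0. Lengths are in m, angles in rad, forces in N, time in s.
With the tool pointing down it reaches from about 0.35 to 0.775 m from the base axis. Payload 7.3 kg.
Tool frame: the origin (TCP) lies midway between the tips of the shut fingers; the grasp point (between the pads) lies grasp_offset behind it (grasp_offset is the distance from the TCP to the grasp point, in m); z points along the fingers, y is the line along which they close (so a half turn about z gives the same grasp; the last joint's range is limited). The gripper opens to 92 mm and grips with 3 to 60 N. Pads are 19 mm wide; open, the fingers measure 130 mm over their backs; the gripper's body (75 mm by 190 mm) begins 47 mm behind the grasp point.
Start: joints at [-1.247, 0.342, 1.524, -0, 1.275, -0.146], TCP at [0.238, -0.468, 0.227] pointing down, gripper open.
Joint ranges: [-2.53, 2.53], [-0.77, 2.02], [0.04, 2.7], [-1, 4.14], [0.28, 2.66], [-3.11, 3.11]. Speed limits (rad/s): [2.57, 2.57, 3.14, 3.14, 3.14, 3.14].

### API

Orientations are given as [roll, pitch, yaw] about the fixed x, y, z axes, in that order (R = Rz(yaw) Ry(pitch) Rx(roll)).
In Python, from cell import * gives the robot as it stands.
- The arm moves only by the tool step_arm, never from a script. Its argument "plan" is a list of rows, each a list of 5 numbers: the closure, from -1 (fully open) to 1 (shut), then the shift along the tool's x, y, z in m, then the turn about the tool's z in rad. In form: [[hand, x, y, z, twist], ...]. A call has 1 to 20 rows; each row is the pose to reach, as a shift and turn from the pose commanded when the call began, along the tool's axes at that moment; what a row does not reach only later rows make up. A row lasts 1/8 s, in which the tool goes at most 62.5 mm and 10.7 degrees, less where a joint would pass 70% of its speed; a pose out of reach is approached as far as the arm can. A call with a gripper value outside its range is refused whole. The fingers move at their own pace and stop on an object; "grip_force" is the grip in N (left out, the last holds). Time passes only in rows, so rows that repeat a pose let the fingers close. It gives the time, the measured TCP pose, the force, the opening and the grip force at its end, in the units of the state.
- observe(): the state, without advancing time (a new reading comes with each control period).
- read_camera(name): name is "scene" or "top" or "wrist"; returns a dict with "img" (480x640x3 uint8, red, green, blue), "range_z" (480x640 float32, m along the optical axis (not along the pixel's ray), 0 where there is no reading), "fx", "fy", "cx", "cy" (pixels), "R" (3x3) and "t" (3): a world point X has camera coordinates R X + t; the wrist camera has in their place "T_tool_cam" (4x4, takes a point from camera to tool coordinates, whose origin is the TCP and whose axes are the flange's). Camera axes: x right, y down, z forward; pixel columns grow to the right and rows downward; lengths in m; the calibration is good to about 2 mm. The wrist camera is an equidistant fisheye: a pixel r from the principal point sees the ray r / f radians off the axis. A picture is of the moment at which its call begins: read the wrist's pose just before it.
- hand_in(): hands the job in; it is judged then, once.
The state is a dict: "time": time; "qpos": joint angles; "qvel": joint speeds; "joint_efforts": joint torques, N m; "tool_pos": TCP position; "tool_rot": TCP orientation; "contact_force": force on the tool from outside, world axes, zero at the start; "torque": the same for the moment, N m; "opening": finger opening in m; "grip_force": force on a finger pad.
Only numpy, scipy, OpenCV 4.12 (cv2) and the standard library are available. Lean on these libraries where they do the work, as an engineer would, in place of code of your own. Each camera call takes 0.05 s, during which the arm holds its last target. There are 200 camera calls.

### The job

Set the fan controller on the bench for the next test run: lift its hinged guard by the bow handle until the drop stay falls in behind the tooth of its track, and let the guard down so that it rests open on the stay. Then turn the pointer knob underneath clockwise until its pointer stands in line with the tab of the set ring. Leave the guard propped open, and leave the capacitor, tape roll and screwdriver round it where they are.

Things in the scene. Friction and masses are not known exactly. Their poses are not given: they have to be found in the camera images.
- controller: Grey sheet-steel bench controller, fixed to the bench, 195 mm deep (x) by 186 mm wide (y), rim 80 mm high. Origin: centre of its underside; its -x side is the front (towards the robot), its top is a recess 46 mm deep (deck at 34 mm) about 180 mm deep by 176 mm wide, with the knob in it, closed by the guard. A track 16 mm wide for the stay runs along the outside of its right (-y) wall.
- guard (a joint): Opening of the guard, a clear panel in an aluminium frame, 186 mm from hinge to free edge, 188 mm wide, in rad: 0 = shut and level, 1.54 = stop, nearly upright. Sprung: it falls shut unless the stay holds it; lifting takes 2 to 3 N at the handle. Lifted past 1.48 (no need to press on the stop), the stay has dropped behind the tooth by itself; let down, the guard then rests on it at about 1.36.
- guard_hinge (a point): Middle of the guard's hinge axis, at the rear (+x) rim of the controller, 83 mm above the bench. The axis runs along the controller's y.
- guard_handle (a point): Middle of the bar of the guard's bow handle: round steel bar 10 mm thick, parallel to the hinge axis, free over 80 mm, in the plane of the panel, 36 mm beyond its free edge and 222 mm from the hinge axis; 83 mm above the bench when shut. It may turn between the fingers while the guard swings.
- stay_foot (a point): Axis of the small white roller (10 mm thick) at the foot of the drop stay, a dark steel strip 109 mm between its pins, pivoted on the guard's right edge 70 mm from the hinge. The roller runs along the track by the weight of the stay and a light spring as the guard swings, up a 6 mm ramp and down behind the tooth.
- stay_notch (a point): Where the roller's axis lies when the stay stands behind the tooth of the track and props the guard.
- knob (a joint): Angle of the knob in rad; it grows as the knob is turned clockwise seen from above. Travel 0 to 4.71; it stays where it is left (friction torque about 0.06 N m). One rad of joint is one rad of pointer.
- knob_grip (a point): On the upright axis of the pointer knob (black, 64 mm dial skirt, white line on its pointer), 110 mm in front of the hinge, 61 mm above the bench: the height to grip its bar. The bar is 14 mm wide, about 60 mm long and reaches from 42 to 72 mm above the bench, with flat upright sides; its long direction, towards the pointer end, is this frame's x axis.
- knob_pointer (a point): Point 40 mm from the knob's axis straight out from the pointer end of the bar, just above the deck; it turns with the knob.
- tab_point (a point): Inner point of the tab (8 mm wide, standing 7 mm above the deck) on the flat metal set ring clamped round the knob (fixed), 40 mm from the knob's axis. The pointer is set when knob_pointer lies at this point. It lies 0.5 to 1.5 rad clockwise of the pointer at the start.
- capacitor: Upright motor capacitor, 35 mm thick, 74 mm high, to the right of the tape roll near the bench's front edge; leave alone. Origin: centre of its underside.
- tape_electrical: Roll of black tape lying flat, 62 mm wide, 19 mm high, right of the controller's front; leave alone. Origin: centre of its underside.
- screwdriver_red: Screwdriver with a red handle, 200 mm long, lying near the bench's edge left of the controller; leave alone. Origin: centre of its underside.

How it is judged:
On the way:
1. the guard stands propped on its stay, let go by the robot (value of joint guard above 1.25 rad and distance between stay_foot and stay_notch below 0.008 m and contact force between each of the fingers, the arm and guard below 0.1 N), for 0.3 s.
At the end, for the whole second after the job is handed in: The guard rests open (more than 1.25 rad) with the stay's foot within 8 mm of its notch, and the knob's pointer is in line with the set ring's tab, within 6 mm at 40 mm radius (about 8.5 degrees) (value of joint guard above 1.25 rad and distance between stay_foot and stay_notch below 0.008 m and distance between knob_pointer and tab_point below 0.006 m); the robot touches nothing.
It fails at once if a bystander is moved by more than 30 mm (distance of any of capacitor, tape_electrical, screwdriver_red from where it was at the start of the episode above 0.03 m).
It also fails if it takes over 59 s, if anything falls off the work surface, if the arm or the gripper's body presses on something with over 40 N, if the wrist force passes 120 N, or if a joint passes its speed limit or range.

## Working session

There is one attempt and no reset: what is moved stays moved. The work goes in short steps, Python scripts to look and compute and a tool call to move; the robot and the scene stay as the last step left them, time stands still between calls to the robot, and variables do not carry over. Pictures are saved under pics/ and viewed, at most 10 in all, crops included, and the job is handed in when it is done.

Besides the shell and the picture viewer there is one more tool, called after "Call:" in YAML: its name, and indented under it one key for each argument. step_arm: Moves the arm, as the interface text tells. Its arguments: {"type":"object","properties":{"plan":{"type":"array","items":{"type":"array","items":{"type":"number"}}},"grip_force":{"type":"number"}},"required":["plan"]}

```bash
ls; mkdir -p pics
python3 - <<'E'
from cell import *
import cv2,numpy as np
s=observe();print(s)
for n in("scene","top"):
    c=read_camera(n);np.savez(n+'0.npz',**c)
    cv2.imwrite(f'pics/{n}0.png',c['img'][:,:,::-1])
    print(n,c['fx'],c['cx'],c['cy'],c['R'],c['t'])
E
```

```text
pics
{'time': 0.0, 'qpos': array([-1.24699916e+00,  3.42704203e-01,  1.52502150e+00, -1.43689819e-05,
        1.27540585e+00, -1.45990855e-01]), 'qvel': array([-0.00019897,  0.00107954, -0.00052016,  0.00159345, -0.00026207,
       -0.00180109]), 'joint_efforts': array([ 4.54001420e-04, -4.31236982e+01, -2.44220191e+01,  7.16251647e-02,
        5.60610322e-02, -1.18129392e-04]), 'tool_pos': array([ 0.23755356, -0.4677181 ,  0.22605302]), 'tool_rot': array([-3.14006813e+00, -2.10272874e-04,  4.69792054e-01]), 'contact_force': array([0.7797559 , 0.65494497, 0.63943036]), 'torque': array([-0.01565069,  0.03543235, -0.01506674]), 'grip_force': 0.0, 'opening': 0.09183682163319887}
scene 460.0828618857097 315.7853223414684 230.78405244317025 [[-0.7801455  -0.62558482  0.00407887]
 [-0.32578309  0.40068959 -0.8563371 ]
 [ 0.53407713 -0.66939636 -0.51640114]] [0.48371974 0.24183285 0.94914144]
top 472.0527703875414 321.43242457866796 239.39346558674126 [[-0.0228764  -0.99963008  0.01470973]
 [-0.99119653  0.02075923 -0.13076124]
 [ 0.13040751 -0.01757158 -0.99130476]] [0.05257773 0.61442453 0.9690109 ]
```

View pics/scene0.png

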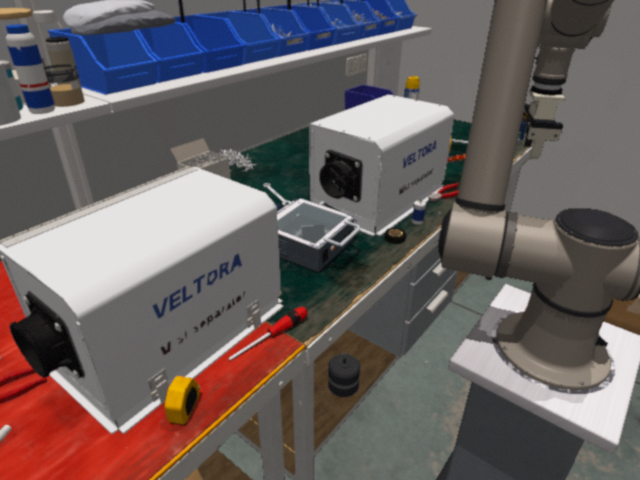

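View pics/top0.png

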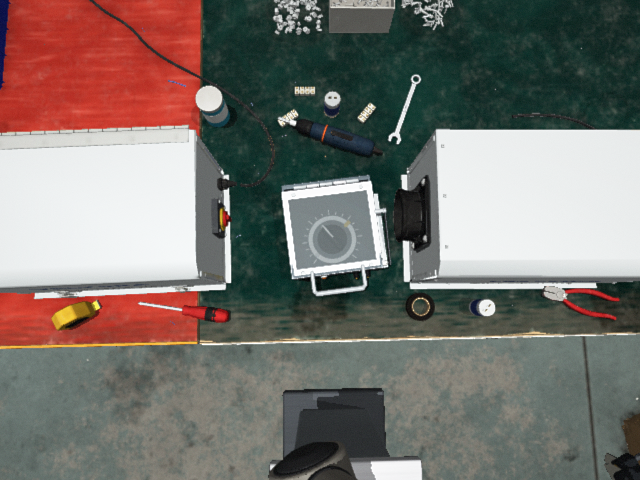

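The top view shows the controller, with frame corners near (283,190) to (388,270), the handle bar at about (340,292), the knob at (331,238) and the stay at (382,211). Tall cabinets stand on both sides. Next I zoom in and measure.

```bash
cat > h.py <<'E'
import numpy as np,cv2
def ray(c,uv,z):
    uv=np.atleast_2d(uv).astype(float)
    d=np.c_[(uv[:,0]-c['cx'])/c['fx'],(uv[:,1]-c['cy'])/c['fy'],np.ones(len(uv))]@c['R']
    o=-c['R'].T@c['t']
    return o+d*((z-o[2])/d[:,2])[:,None]
def proj(c,X):
    p=np.atleast_2d(X)@c['R'].T+c['t'];return np.c_[c['fx']*p[:,0]/p[:,2]+c['cx'],c['fy']*p[:,1]/p[:,2]+c['cy']]
E
python3 - <<'E'
import cell
print([ (k,getattr(cell,k)) for k in dir(cell) if k[0]!='_' and not callable(getattr(cell,k))][:20])
from h import *
c=np.load('top0.npz');im=c['img'][:,:,::-1]
cr=im[170:305,265:405]
cv2.imwrite('pics/topcrop.png',cv2.resize(cr,None,fx=5.0,fy=4.4,interpolation=cv2.INTER_CUBIC) if 0 else cv2.resize(cr,(600,579),interpolation=cv2.INTER_CUBIC))
# points with range readings
for uv in [(331,238),(340,292),(300,255),(400,260),(410,200),(225,230),(395,290)]:
    z=c['range_z'][uv[1],uv[0]];p=np.array([(uv[0]-c['cx'])/c['fx'],(uv[1]-c['cy'])/c['fy'],1])*z
    print(uv,z,c['R'].T@(p-c['t']))
E
```

```text
[('grasp_offset', 0.0188)]
(331, 238) 0.96888804 [0.61258791 0.02011591 0.08035415]
(340, 292) 0.95273215 [0.50199837 0.00483284 0.08237446]
(300, 255) 0.96243197 [0.5788211  0.08426019 0.08128779]
(400, 260) 1.0445495 [ 0.57089559 -0.13436599  0.00128269]
(410, 200) 0.86423725 [ 0.66433246 -0.12194296  0.19524806]
(225, 230) 1.0463306 [0.64582892 0.25168107 0.00250058]
(395, 290) 1.0344794 [ 0.50514241 -0.12020477  0.00254016]
```

View pics/topcrop.png

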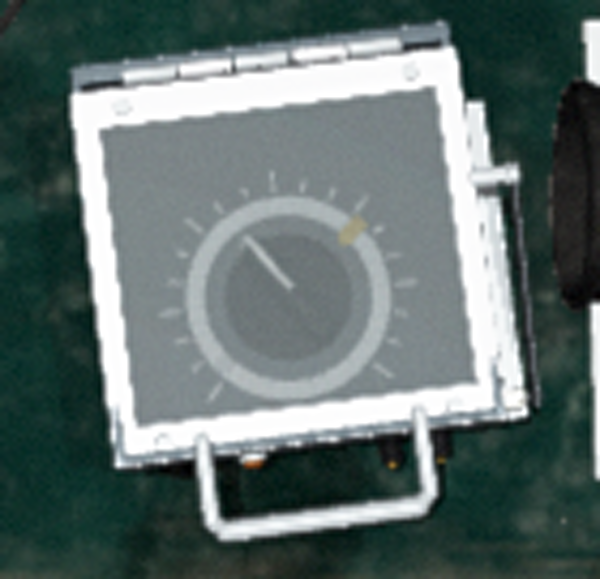

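Run:
```python
from h import *
c=np.load('top0.npz')
f=lambda pts,z: ray(c,np.array(pts,float)/4.2857+[264.6,169.6],z)
bar=f([(225,530),(428,502)],.083);print('bar',bar)
fr=f([(72,95),(455,48),(120,440),(497,388)],.086);print('panelcorners',fr)
hin=f([(122,77),(398,46)],.086);print('hinge',hin)
b=bar[1]-bar[0];print('yaw bar dir(-y)',np.arctan2(b[0],-b[1]))
h=hin[1]-hin[0];print('hinge',np.arctan2(h[0],-h[1]))
k=f([(290,298)],.036)[0];print('knob',k)
ln=f([(292,288),(247,238)],.072);print('line',ln)
p=ln[1]-ln[0];print('pointer az',np.degrees(np.arctan2(p[1],p[0])), 'via tip',np.degrees(np.arctan2(*(ln[1]-k)[1::-1])))
t=f([(352,231)],.041)[0];print('tab',t,np.degrees(np.arctan2(t[1]-k[1],t[0]-k[0])),np.linalg.norm((t-k)[:2]))
r=f([(187,298),(392,298),(290,196),(290,400)],.036);print(r)
print('hm',hin.mean(0),'bm',bar.mean(0),np.linalg.norm((hin.mean(0)-bar.mean(0))[:2]), np.linalg.norm((hin.mean(0)-k)[:2]))
print('stay',f([(510,175)],.09),f([(535,400)],.06), 'dark thing', f([(560,190)],.12))
```

```text
bar [[ 0.50049236  0.05109679  0.083     ]
 [ 0.5114469  -0.04490911  0.083     ]]
panelcorners [[ 0.71022429  0.12026221  0.086     ]
 [ 0.72990253 -0.065309    0.086     ]
 [ 0.54367382  0.09964457  0.086     ]
 [ 0.56437966 -0.07920126  0.086     ]]
hinge [[ 0.71863156  0.09607358  0.086     ]
 [ 0.7314221  -0.03769766  0.086     ]]
yaw bar dir(-y) 0.11361141326938265
hinge 0.09532524052240661
knob [0.61602544 0.01576173 0.036     ]
line [[0.61614003 0.01614114 0.072     ]
 [0.64104965 0.03732163 0.072     ]]
pointer az 40.3742983692156 via tip 40.746926435229405
tab [ 0.64855506 -0.0159687   0.041     ] -44.28745135688774 0.045442230711844486
[[ 0.61710501  0.06732854  0.036     ]
 [ 0.61495474 -0.03538131  0.036     ]
 [ 0.66789305  0.0144189   0.036     ]
 [ 0.56484345  0.0170868   0.036     ]]
hm [0.72502683 0.02918796 0.086     ] bm [0.50596963 0.00309384 0.083     ] 0.22060588774107728 0.10982516574459232
stay [[ 0.66607387 -0.0888799   0.09      ]] [[ 0.56032201 -0.10119979  0.06      ]] dark thing [[ 0.65279505 -0.10719886  0.12      ]]
```

Measured against the given sizes: the bar-to-hinge distance is 0.2206 m (expected 0.222) and the knob-to-hinge distance is 0.1098 m (expected 0.110). The pointer is at +40.5° and the tab at −44°, so I need about 85° clockwise. I'm moving above the bar now.

Call:
step_arm:
  plan:
    - [-1, 0.05, -0.05, 0, -0.15]
    - [-1, 0.09, -0.09, 0, -0.3]
    - [-1, 0.135, -0.13, 0, -0.45]
    - [-1, 0.18, -0.17, 0, -0.6]
    - [-0.5, 0.22, -0.21, 0, -0.75]
    - [0, 0.265, -0.255, 0, -0.9]
    - [0.5, 0.31, -0.3, 0, -1.05]
    - [0.5, 0.357, -0.343, 0, -1.209]
    - [0.5, 0.357, -0.343, 0, -1.209]
    - [0.5, 0.4, -0.32, 0.03, -1.209]
    - [0.5, 0.4524, -0.298, 0.07, -1.209]
    - [0.5, 0.4524, -0.298, 0.086, -1.209]
    - [0.5, 0.4524, -0.298, 0.086, -1.209]
    - [0.5, 0.4524, -0.298, 0.086, -1.209]
  grip_force: 12

```text
time: 1.85
tool_pos: [0.506, 0.0017, 0.1415]
tool_rot: [3.141, 0.0, 1.678]
contact_force: [0.4, 0.2, -0.4]
opening: 0.0231
grip_force: 0.0
```

Run:
```python
from cell import *
from h import *
s=observe();print(s['time'],s['tool_pos'],s['tool_rot'],s['opening'],s['contact_force'])
c=read_camera('wrist');np.savez('w1.npz',pos=s['tool_pos'],rot=s['tool_rot'],**c);print({k:v for k,v in c.items() if k not in('img','range_z')})
cv2.imwrite('pics/w1.png',c['img'][:,:,::-1])
```

```text
1.85 [0.50596492 0.00165667 0.14149197] [3.14107774e+00 3.97860586e-04 1.67754534e+00] 0.023093194193708207 [ 0.41355349  0.20022899 -0.44591772]
{'fx': 371.64829954431775, 'fy': 371.64829954431775, 'cx': 314.6371438603192, 'cy': 238.30183253295502, 'T_tool_cam': array([[-1.36976493e-03, -9.59599732e-01, -2.81365380e-01,
         7.47232365e-02],
       [ 9.99999043e-01, -1.25956551e-03, -5.72511444e-04,
        -3.82605066e-04],
       [ 1.94983700e-04, -2.81365895e-01,  9.59600539e-01,
        -1.58756542e-01],
       [ 0.00000000e+00,  0.00000000e+00,  0.00000000e+00,
         1.00000000e+00]])}
```

View pics/w1.png

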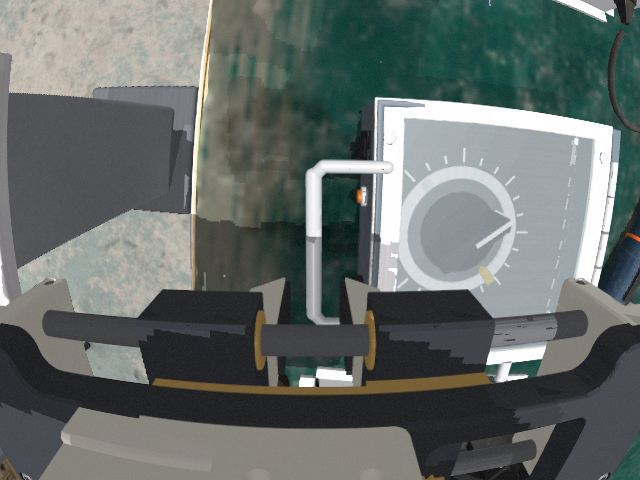

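The wrist view shows the bar at column 314, midway between the finger tips (285 and 345) and running straight up the image. The panel edge is at column ~378, which is 36 mm away as given. So I go down and grip.

Call:
step_arm:
  plan:
    - [0.5, 0, -0.001, 0.03, 0]
    - [0.5, 0, -0.001, 0.055, 0]
    - [0.5, 0, -0.001, 0.076, 0]
    - [0.5, 0, -0.001, 0.076, 0]
    - [1, 0, 0, 0.076, 0]
    - [1, 0, 0, 0.076, 0]
    - [1, 0, 0, 0.076, 0]
    - [1, 0, 0, 0.076, 0]
  grip_force: 12

```text
time: 2.9
tool_pos: [0.5052, 0.002, 0.0652]
tool_rot: [-3.14, 0.0, 1.679]
contact_force: [-4.3, -4.1, -0.3]
opening: 0.0098
grip_force: 12.0
```

Call:
step_arm:
  plan:
    - [1, 0, 0.0007, -0.0177, 0]
    - [1, 0, 0.0028, -0.0354, 0]
    - [1, 0, 0.0064, -0.0528, 0]
    - [1, 0, 0.0113, -0.0698, 0]
    - [1, 0, 0.0175, -0.0865, 0]
    - [1, 0, 0.0251, -0.1025, 0]
    - [1, 0, 0.0339, -0.1179, 0]
    - [1, 0, 0.0439, -0.1326, 0]
    - [1, 0, 0.0551, -0.1464, 0]
    - [1, 0, 0.0673, -0.1593, 0]
    - [1, 0, 0.0806, -0.1711, 0]
    - [1, 0, 0.0947, -0.1819, 0]
    - [1, 0, 0.1096, -0.1915, 0]
    - [1, 0, 0.1253, -0.1999, 0]

```text
time: 4.65
tool_pos: [0.6307, 0.0157, 0.2672]
tool_rot: [3.14, 0.001, 1.679]
contact_force: [-2.5, -1.0, 4.1]
opening: 0.0095
grip_force: 12.0
```

Call:
step_arm:
  plan:
    - [1, 0, 0.0163, -0.007, 0]
    - [1, 0, 0.033, -0.0128, 0]
    - [1, 0, 0.0502, -0.0172, 0]
    - [1, 0, 0.0677, -0.0202, 0]
    - [1, 0, 0.076, -0.021, 0]
    - [1, 0, 0.081, -0.0215, 0]
    - [1, 0, 0.0843, -0.0217, 0]
    - [1, 0, 0.0843, -0.0217, 0]
    - [1, 0, 0.0843, -0.0217, 0]
    - [1, 0, 0.0843, -0.0217, 0]

```text
time: 5.9
tool_pos: [0.7147, 0.0246, 0.2876]
tool_rot: [3.14, 0.001, 1.678]
contact_force: [-0.8, -2.3, 5.2]
opening: 0.0089
grip_force: 12.0
```

Run:
```python
from cell import *
from h import *
c=read_camera('scene')
cv2.imwrite('pics/s2.png',cv2.resize(c['img'][140:300,220:420,::-1],None,fx=3.5,fy=3.5,interpolation=cv2.INTER_CUBIC))
```

```text
(no output)
```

View pics/s2.png

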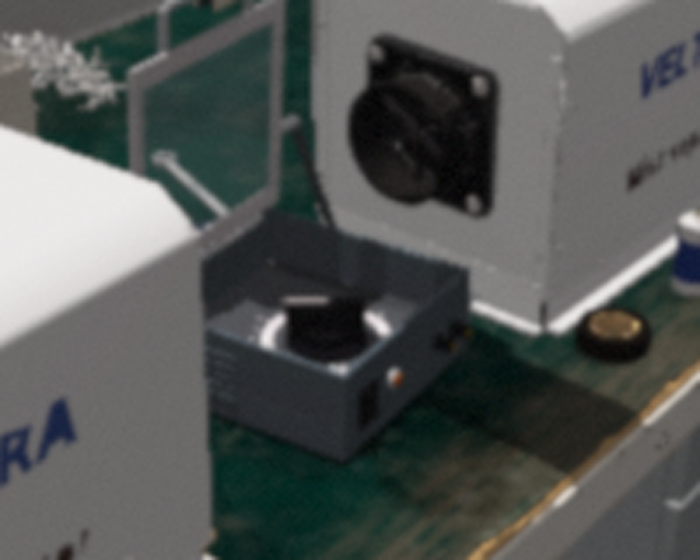

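The guard is nearly upright (θ ≈ 1.52 from the arc travelled), and the stay runs down behind the wall at crop (300,120)→(330,225). I'm letting it down to 1.37, releasing and moving up.

Call:
step_arm:
  plan:
    - [1, 0, 0, 0, 0]
    - [1, 0, -0.007, 0.0005, 0]
    - [1, 0, -0.014, 0.0011, 0]
    - [1, 0, -0.021, 0.002, 0]
    - [1, 0, -0.027, 0.003, 0]
    - [1, 0, -0.032, 0.0041, 0]
    - [1, 0, -0.033, 0.0043, 0]
    - [1, 0, -0.033, 0.0043, 0]

```text
time: 6.95
tool_pos: [0.6815, 0.0212, 0.2828]
tool_rot: [3.141, 0.001, 1.679]
contact_force: [-2.1, -2.3, 6.4]
opening: 0.0096
grip_force: 12.0
```

Call:
step_arm:
  plan:
    - [0.6, 0, 0, 0, 0]
    - [0.4, 0, 0, 0, 0]
    - [0.3, 0, 0, 0, 0]
    - [0.3, 0, 0, 0, 0]
    - [0.3, 0, 0, -0.02, 0]
    - [0.3, 0, 0, -0.045, 0]
    - [0.3, 0, -0.03, -0.06, 0]
    - [0.3, 0, -0.09, -0.06, 0]
    - [0.3, 0, -0.15, -0.06, 0]
    - [0.3, 0, -0.2, -0.06, 0]
    - [0.3, 0, -0.25, -0.06, 0]
    - [0.3, 0, -0.25, -0.06, 0]

```text
time: 8.45
tool_pos: [0.4307, -0.0054, 0.3429]
tool_rot: [3.141, 0.0, 1.678]
contact_force: [1.0, 0.3, 0.4]
opening: 0.032
grip_force: 0.0
```

Run:
```python
from cell import *
from h import *
s=observe();print(s['time'],s['tool_pos'],s['tool_rot'],s['contact_force'])
c=read_camera('scene');np.savez('scene2.npz',**c)
t=read_camera('top');np.savez('top2.npz',**t)
a=cv2.resize(c['img'][60:260,220:420,::-1],(560,560),interpolation=cv2.INTER_CUBIC)
b=cv2.resize(t['img'][160:310,260:410,::-1],(560,560),interpolation=cv2.INTER_CUBIC)
cv2.imwrite('pics/s3.png',cv2.resize(np.hstack([a,b]),(800,400)))
cv2.imwrite('pics/t3.png',b)
```

```text
8.45 [ 0.43074394 -0.00539421  0.34287576] [3.14052279e+00 4.24559338e-04 1.67809053e+00] [1.03120806 0.33635199 0.35544885]
```

View pics/s3.png

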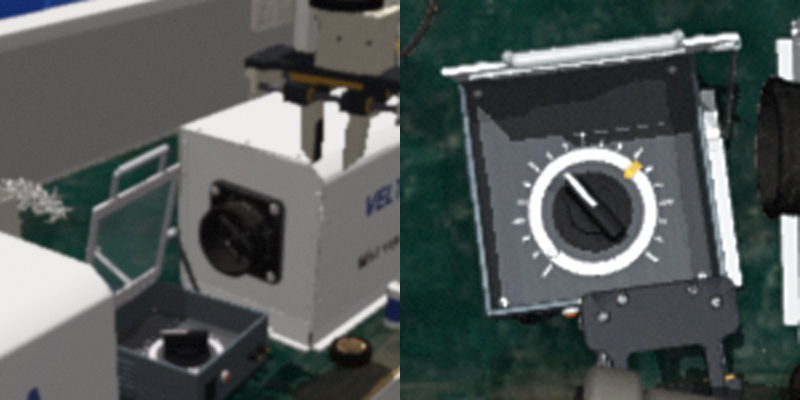

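The guard is propped open, with the handle bar in the top view just in front of the hinge line. The bar of the knob, the yellow tab at about (633,170) and the white line (566,175)→(594,208) are clear. I'll measure them precisely with masks.

Run:
```python
from h import *
c=dict(np.load('top2.npz'));im=c['img'];hsv=cv2.cvtColor(im,cv2.COLOR_RGB2HSV)
sub=np.zeros(im.shape[:2],bool);sub[210:268,303:362]=1
yel=sub&(hsv[...,0]>12)&(hsv[...,0]<35)&(hsv[...,1]>90)&(hsv[...,2]>120)
wh=sub&(hsv[...,1]<50)&(hsv[...,2]>170)
n,lab,st,cen=cv2.connectedComponentsWithStats(wh.astype(np.uint8))
o=np.argsort(-st[1:,4])[:4]+1
for i in o: print(i,st[i],cen[i])
ring=o[0]
cnt,_=cv2.findContours((lab==ring).astype(np.uint8),cv2.RETR_EXTERNAL,cv2.CHAIN_APPROX_NONE)
e=cv2.fitEllipse(max(cnt,key=len));print('ell',e)
k=ray(c,e[0],.036)[0];print('knob',k)
v,u=np.nonzero(yel);t=ray(c,(u.mean(),v.mean()),.041)[0];print('tab',len(u),u.mean(),v.mean(),t,np.degrees(np.arctan2(t[1]-k[1],t[0]-k[0])),np.hypot(*(t-k)[:2]))
for i in o[1:]:
    v,u=np.nonzero(lab==i);p=ray(c,np.c_[u,v],.072)
    m=p.mean(0);d=np.linalg.svd(p-m)[2][0];d*=np.sign(d[0])
    print(i,m,np.degrees(np.arctan2(d[1],d[0])),'radial',np.degrees(np.arctan2(m[1]-k[1],m[0]-k[0])),np.hypot(*(m-k)[:2]))
# handle bar
for z in(.295,.3,.305): print(ray(c,(260+(595-400)/2.667,160+50/2.667),z))
# range points on the guard/back region
for uv in [(333,178),(320,175),(345,172)]:
    z=c['range_z'][uv[1],uv[0]];print(uv,c['R'].T@(np.array([(uv[0]-c['cx'])/c['fx'],(uv[1]-c['cy'])/c['fy'],1])*z-c['t']))
z=c['range_z'];v,u=np.mgrid[:480,:640];P=(np.stack([(u-c['cx'])/c['fx'],(v-c['cy'])/c['fy'],np.ones_like(u)],-1)*z[...,None]-c['t'])@c['R']
m=(z>0)&(P[...,2]>.27)&(P[...,2]<.33)&(P[...,0]>.6)&(P[...,1]>-.05)&(P[...,1]<.1)
print('guardbar',m.sum(),P[m].mean(0) if m.any() else 0, P[m].min(0),P[m].max(0))
k2=(z>0)&sub&(P[...,2]>.064)&(P[...,2]<.08);Q=P[k2];print('knobbar',len(Q),Q.mean(0))
q=Q[:,:2]-Q[:,:2].mean(0);d=np.linalg.svd(q)[2];print(np.degrees(np.arctan2(*d[0][::-1])),np.ptp(q@d[0]),np.ptp(q@d[1]))
L=(z>0)&(P[...,2]>.15)&(P[...,0]>.4)&(P[...,0]<.75);
for nm,s in(('left',L&(P[...,1]>.12)),('right',L&(P[...,1]<-.09))): print(nm,s.sum(),P[s].min(0),P[s].max(0))
```

```text
3 [308 214  50  49 655] [331.55877863 239.17709924]
7 [322 225  12  12  35] [327.17142857 230.65714286]
12 [303 242   4   2   7] [304.28571429 242.42857143]
17 [352 255   5   3   7] [354. 256.]
ell ((331.8643798828125, 238.4654541015625), (44.88500213623047, 45.454078674316406), 100.21062469482422)
knob [0.61749012 0.01658872 0.036     ]
tab 26 346.65384615384613 223.15384615384616 [ 0.64931149 -0.01581988  0.041     ] -45.52381272961188 0.04541934843574569
7 [0.62924547 0.0273523  0.072     ] 39.989748440954074 radial 42.478227538321946 0.015938723131170042
12 [0.60563265 0.07523613 0.072     ] -82.7920672198111 radial 101.4301094269263 0.05983408712671757
17 [ 0.57528682 -0.02667055  0.072     ] 60.42314908177432 radial -134.29208887063672 0.06043577203168911
[[0.68058003 0.02242383 0.295     ]]
[[0.67925998 0.0226547  0.3       ]]
[[0.67793993 0.02288557 0.305     ]]
(333, 178) [0.67901815 0.02306507 0.30557052]
(320, 175) [ 0.76798863  0.03825415 -0.00095705]
(345, 172) [ 7.73719164e-01 -1.85789800e-02 -2.74353407e-04]
guardbar 422 [0.67809127 0.02441315 0.30437387] [ 0.668578   -0.03089087  0.27449505] [0.6945343  0.07933385 0.30887641]
knobbar 198 [0.61561141 0.01706128 0.07252783]
-139.66591200538312 0.06270366128127634 0.014679255167729709
left 29893 [0.51631406 0.23325956 0.15001634] [0.74999259 0.63250672 0.28378161]
right 32089 [ 0.50925737 -0.55046557  0.15016929] [ 0.74999041 -0.10385585  0.28493247]
```

Measured: the guard's bar is at x ≈ 0.679, so the guard rests at about 1.36. The knob axis is at (0.6165, 0.0165), the pointer at +40.3° and the tab at −45.4°.

Gripping the bar along the whole turn would swing the gripper body into the guard. Instead I'll push the tail end (the front side) to the left with one finger pad, keeping the tool aligned with the controller.

Call:
step_arm:
  plan:
    - [0.04, 0, 0.0, 0, -0.175]
    - [0.04, 0, 0.0, 0, -0.35]
    - [0.04, 0, 0.0, 0, -0.525]
    - [0.04, 0, 0, 0, -0.7]
    - [0.04, 0, 0.0, 0, -0.875]
    - [0.04, 0, 0.0, 0, -1.05]
    - [0.04, -0.001, 0.05, 0, -1.225]
    - [0.04, -0.002, 0.1, 0, -1.4]
    - [0.04, -0.0032, 0.161, 0, -1.571]
    - [0.04, -0.0032, 0.161, 0.03, -1.571]
    - [0.04, -0.0032, 0.161, 0.08, -1.571]
    - [0.04, -0.0032, 0.161, 0.13, -1.571]
    - [0.04, -0.0032, 0.161, 0.183, -1.571]
    - [0.04, -0.0032, 0.161, 0.183, -1.571]
    - [0.04, -0.0032, 0.161, 0.183, -1.571]

```text
time: 10.42
tool_pos: [0.5954, 0.0086, 0.1605]
tool_rot: [-3.141, 0.003, -3.033]
contact_force: [1.2, -0.2, 1.0]
opening: 0.0439
grip_force: 0.0
```

Run:
```python
from cell import *
from h import *
s=observe();print(s['time'],s['tool_pos'],s['tool_rot'],s['opening'],s['contact_force'],s['qpos'])
yaw=s['tool_rot'][2]
k=np.array([.6165,.0165]);d=s['tool_pos'][:2]-k;a=.108
print('ctrl frame',d[0]*np.cos(a)+d[1]*np.sin(a),-d[0]*np.sin(a)+d[1]*np.cos(a))
c=read_camera('wrist');np.savez('w2.npz',pos=s['tool_pos'],rot=s['tool_rot'],**c)
cv2.imwrite('pics/w2.png',c['img'][:,:,::-1])
```

```text
10.425 [0.59542044 0.00863934 0.16052335] [-3.14093516e+00  2.57302261e-03 -3.03315723e+00] 0.043907277758128804 [ 1.22618023 -0.19518838  0.95104758] [-1.14105650e-01  5.24699715e-01  1.42137701e+00 -7.89687160e-05
  1.19286124e+00 -1.79330752e+00]
ctrl frame -0.021804042316502684 -0.005542696343823926
```

View pics/w2.png

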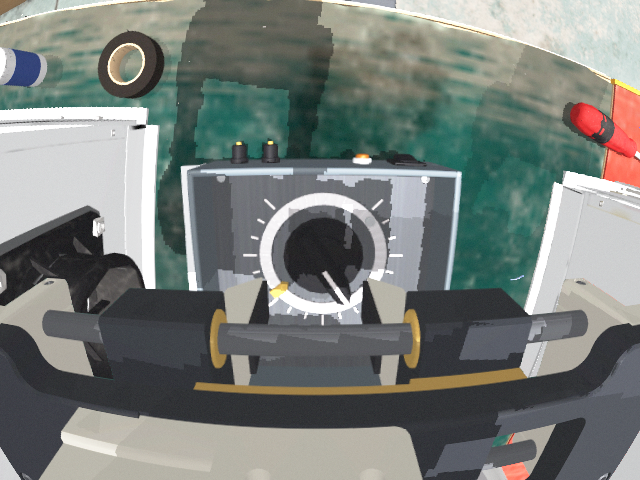

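The wrist view shows the knob at (323,253), with the white line towards (345,300) and the tab at (278,290). The fingers sit on either side of the bar. The TCP is 4 mm too far back, so I correct that while going down, then start pushing left (tool +y).

Call:
step_arm:
  plan:
    - [0.04, 0.0045, 0, 0.03, 0]
    - [0.04, 0.0045, 0, 0.06, 0]
    - [0.04, 0.0045, 0, 0.085, 0]
    - [0.04, 0.0045, 0, 0.1, 0]
    - [0.04, 0.0045, 0, 0.112, 0]
    - [0.04, 0.0045, 0, 0.112, 0]
    - [0.04, 0.0045, 0.004, 0.112, 0]

```text
time: 11.35
tool_pos: [0.5894, 0.012, 0.0479]
tool_rot: [-3.141, 0.002, -3.034]
contact_force: [-0.3, 0.1, -0.4]
opening: 0.0441
grip_force: 0.0
```

Call:
step_arm:
  plan:
    - [0.04, 0, 0.003, 0, 0]
    - [0.04, 0, 0.006, 0, 0]
    - [0.04, 0, 0.009, 0, 0]
    - [0.04, 0, 0.012, 0, 0]
    - [0.04, 0, 0.015, 0, 0]
    - [0.04, 0, 0.018, 0, 0]
    - [0.04, 0, 0.021, 0, 0]
    - [0.04, 0, 0.024, 0, 0]
    - [0.04, 0, 0.026, 0, 0]
    - [0.04, 0, 0.026, 0, 0]

```text
time: 12.6
tool_pos: [0.5847, 0.0381, 0.0469]
tool_rot: [-3.142, -0.003, -3.033]
contact_force: [-5.3, -4.2, 1.8]
opening: 0.0442
grip_force: 2.7
```

```bash
cat >> h.py <<'E'
from cell import *
K=np.array([.6165,.0165])
def knob(name):
    # white pointer line in the wrist fisheye, cast on z=.072; tab (yellow) on z=.041
    s=observe();c=read_camera('wrist');im=c['img']
    cv2.imwrite(f'pics/{name}.png',im[:,:,::-1])
    from scipy.spatial.transform import Rotation as Ro
    R=Ro.from_euler('xyz',s['tool_rot']).as_matrix();T=c['T_tool_cam']
    v,u=np.mgrid[:480,:640];x=u-c['cx'];y=v-c['cy'];r=np.hypot(x,y)+1e-9;th=r/c['fx']
    d=np.stack([x/r*np.sin(th),y/r*np.sin(th),np.cos(th)],-1)@(R@T[:3,:3]).T
    o=R@T[:3,3]+s['tool_pos']
    W=lambda z:o+d*((z-o[2])/d[...,2])[...,None]
    hsv=cv2.cvtColor(im,cv2.COLOR_RGB2HSV)
    P=W(.072);m=(hsv[...,1]<60)&(hsv[...,2]>150)&(np.hypot(P[...,0]-K[0],P[...,1]-K[1])<.031)
    Q=W(.041);t=(abs(hsv[...,0].astype(int)-24)<12)&(hsv[...,1]>90)&(hsv[...,2]>120)&(abs(np.hypot(Q[...,0]-K[0],Q[...,1]-K[1])-.045)<.008)
    n,lab,st,_=cv2.connectedComponentsWithStats(m.astype(np.uint8))
    for i in np.argsort(-st[1:,4])[:3]+1:
        p=P[lab==i];mm=p.mean(0);dd=np.linalg.svd(p-mm,full_matrices=False)[2][0]
        print('line',len(p),mm,np.degrees(np.arctan2(dd[1],dd[0])),'radial',np.degrees(np.arctan2(mm[1]-K[1],mm[0]-K[0])))
    if t.any(): q=Q[t].mean(0);print('tab',t.sum(),q,np.degrees(np.arctan2(q[1]-K[1],q[0]-K[0])))
    print(s['time'],s['tool_pos'],s['contact_force'],s['opening'])
E
python3 - <<'E'
from h import *
knob('w3')
c=read_camera('top')
cv2.imwrite('pics/t4.png',cv2.resize(c['img'][160:310,260:410,::-1],(500,500),interpolation=cv2.INTER_CUBIC))
a=cv2.imread('pics/w3.png')
cv2.imwrite('pics/m4.png',np.hstack([cv2.resize(a[150:450,150:500],(450,400)),cv2.resize(cv2.imread('pics/t4.png'),(350,400))]))
E
```

```text
line 482 [0.61167241 0.00627934 0.072     ] 4.568494484532717 radial -115.28305084592353
line 445 [0.61188799 0.04158521 0.072     ] -40.48668677030074 radial 100.41770313593346
line 53 [0.61788459 0.01523587 0.072     ] -38.11445644195003 radial -42.396235644970425
tab 607 [0.64779432 0.01998377 0.041     ] 6.352176966104868
12.6 [0.58467621 0.03806961 0.04688531] [-5.27266364 -4.23584788  1.79322917] 0.044188378320251936
```

View pics/m4.png

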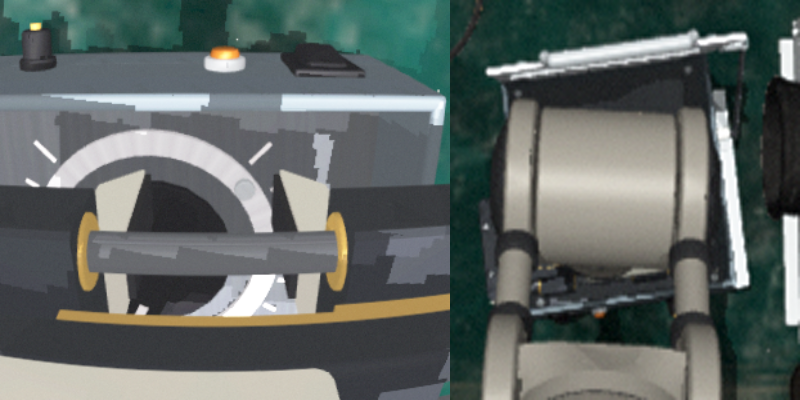

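The line is only partly visible in the gap, so its angle is unsure (about −25° to −40°). I'll back off, rise and look properly.

Call:
step_arm:
  plan:
    - [0.04, 0, -0.004, 0, 0]
    - [0.04, 0, -0.004, -0.03, 0]
    - [0.04, 0, -0.004, -0.07, 0]
    - [0.04, 0, -0.004, -0.112, 0]
    - [0.04, 0, -0.004, -0.112, 0]
    - [0.04, 0, -0.004, -0.112, 0]

```text
time: 13.45
tool_pos: [0.5863, 0.0344, 0.1587]
tool_rot: [3.141, 0.0, -3.033]
contact_force: [-0.4, -0.3, 0.3]
opening: 0.0442
grip_force: 0.0
```

Run:
```python
from h import *
knob('w5')
cv2.imwrite('pics/w5c.png',cv2.resize(cv2.imread('pics/w5.png')[150:350,200:440],(720,600)))
```

```text
line 1067 [0.63286494 0.02742962 0.072     ] -58.33713086705772 radial 33.73768249051286
line 289 [ 0.62338114 -0.00845709  0.072     ] 5.050726360151027 radial -74.58546872487636
13.45 [0.58633981 0.03435889 0.15873358] [-0.44306784 -0.27820521  0.2641218 ] 0.044164865104959025
```

View pics/w5c.png

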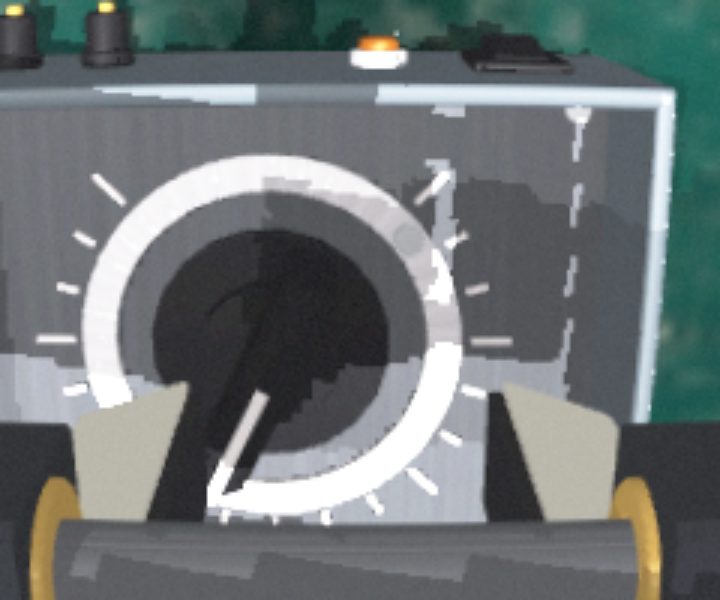

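The line runs from crop (262,395) to (218,485). I'll cast those two points.

Run:
```python
import numpy as np
from scipy.spatial.transform import Rotation as Ro
w=np.load('w2.npz');T=w['T_tool_cam'];f=371.648;cx,cy=314.637,238.302
pos=np.array([.58634,.03436,.15873]);R=Ro.from_euler('xyz',[3.141,0,-3.033]).as_matrix()
def W(x,y,z):
    u,v=200+x/3-cx-.33,150+y/3-cy-.33;r=np.hypot(u,v);t=r/f
    d=R@T[:3,:3]@[u/r*np.sin(t),v/r*np.sin(t),np.cos(t)];o=R@T[:3,3]+pos
    return o+d*((z-o[2])/d[2])
a,b=W(262,395,.072),W(218,485,.072);print(a,b,np.degrees(np.arctan2(*(b-a)[1::-1])),np.degrees(np.arctan2(b[1]-.0165,b[0]-.6165)))
print(W(271,335,.036))
```

```text
[0.61615534 0.01625717 0.072     ] [0.64173378 0.00728577 0.072     ] -19.327859592831487 -20.05990312920983
[0.61393535 0.01604092 0.036     ]
```

The pointer is at about −19.7°, which agrees with the contact geometry. 25.7° remain, so the pad has to go 11.7 mm beyond the last push (15.7 mm from here).

Call:
step_arm:
  plan:
    - [0.04, 0, 0, 0.04, 0]
    - [0.04, 0, 0, 0.08, 0]
    - [0.04, 0, 0, 0.112, 0]
    - [0.04, 0, 0, 0.112, 0]
    - [0.04, 0, 0.004, 0.112, 0]
    - [0.04, 0, 0.007, 0.112, 0]
    - [0.04, 0, 0.01, 0.112, 0]
    - [0.04, 0, 0.013, 0.112, 0]
    - [0.04, 0, 0.0155, 0.112, 0]
    - [0.04, 0, 0.0155, 0.112, 0]
    - [0.04, 0, 0.0155, 0.112, 0]
    - [0.04, 0, 0.01, 0.112, 0]
    - [0.04, 0, 0.01, 0.07, 0]
    - [0.04, 0, 0.01, 0.03, 0]
    - [0.04, 0, 0.01, -0.02, 0]
    - [0.04, 0.06, 0.005, -0.08, 0]
    - [0.04, 0.12, 0, -0.12, 0]
    - [0.04, 0.17, 0, -0.12, 0]
    - [0.04, 0.17, 0, -0.12, 0]

```text
time: 15.88
tool_pos: [0.4154, 0.0154, 0.2805]
tool_rot: [-3.141, 0.003, -3.034]
contact_force: [-0.1, -0.5, 0.0]
opening: 0.044
grip_force: 0.0
```

Run:
```python
from h import *
c=read_camera('top');np.savez('top5.npz',**c);im=c['img'];hsv=cv2.cvtColor(im,cv2.COLOR_RGB2HSV)
u,v=np.meshgrid(np.arange(640),np.arange(480));uv=np.c_[u.ravel(),v.ravel()]
P=ray(c,uv,.072).reshape(480,640,3);Q=ray(c,uv,.041).reshape(480,640,3)
m=(hsv[...,1]<50)&(hsv[...,2]>150)&(np.hypot(P[...,0]-K[0],P[...,1]-K[1])<.033)
n,lab,st,_=cv2.connectedComponentsWithStats(m.astype(np.uint8))
for i in range(1,n):
    p=P[lab==i];mm=p.mean(0)
    if len(p)<8: continue
    d=np.linalg.svd(p-mm,full_matrices=False)[2][0];print('line',len(p),mm,np.degrees(np.arctan2(d[1],d[0])),np.degrees(np.arctan2(mm[1]-K[1],mm[0]-K[0])))
t=(abs(hsv[...,0].astype(int)-24)<12)&(hsv[...,1]>90)&(hsv[...,2]>120)&(np.hypot(Q[...,0]-K[0],Q[...,1]-K[1])<.06)
q=Q[t].mean(0);print('tab',t.sum(),q,np.degrees(np.arctan2(q[1]-K[1],q[0]-K[0])))
z=c['range_z'];X=(np.stack([(u-c['cx'])/c['fx'],(v-c['cy'])/c['fy'],np.ones_like(u)],-1)*z[...,None]-c['t'])@c['R']
g=(z>0)&(X[...,2]>.295)&(X[...,2]<.33)&(X[...,0]>.62)&(abs(X[...,1]-.02)<.07);print('guard bar',g.sum(),X[g].mean(0))
cv2.imwrite('pics/t5.png',cv2.resize(im[160:310,260:410,::-1],(600,600),interpolation=cv2.INTER_CUBIC))
```

```text
line 36 [0.62701311 0.00491765 0.072     ] 130.209052319379 -47.77048183708059
tab 25 [ 0.64955624 -0.01605653  0.041     ] -44.56363825007757
guard bar 421 [0.67808536 0.02436226 0.30438016]
```

View pics/t5.png

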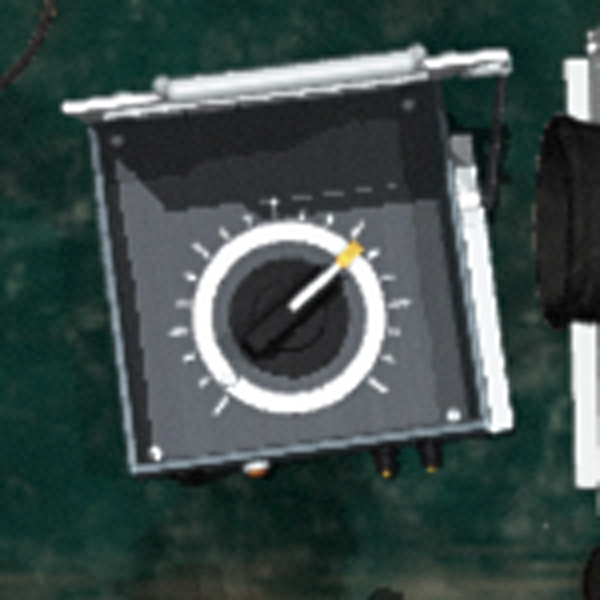

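The line stands in front of the tab, a few degrees past it: −48° to −50° against −45°. I'll check once more with the range data of the whole bar before handing in.

Run:
```python
from h import *
for nm in('top2','top5'):
    c=dict(np.load(nm+'.npz'));z=c['range_z'];u,v=np.meshgrid(np.arange(640),np.arange(480))
    X=(np.stack([(u-c['cx'])/c['fx'],(v-c['cy'])/c['fy'],np.ones_like(u)],-1)*z[...,None]-c['t'])@c['R']
    m=(z>0)&(X[...,2]>.06)&(X[...,2]<.085)&(np.hypot(X[...,0]-K[0],X[...,1]-K[1])<.036)
    p=X[m][:,:2];(cx,cy),(w,h),a=cv2.minAreaRect((p*1000).astype(np.float32));d=np.linalg.svd(p-p.mean(0),full_matrices=False)[2][0]
    print(nm,m.sum(),cx,cy,w,h,a,np.degrees(np.arctan2(d[1],d[0])))
    # intensity-weighted line direction
    hsv=cv2.cvtColor(c['img'],cv2.COLOR_RGB2HSV);P=ray(c,np.c_[u.ravel(),v.ravel()],.072).reshape(480,640,3)
    r=np.hypot(P[...,0]-K[0],P[...,1]-K[1]);wt=np.clip(hsv[...,2].astype(float)-110,0,None)*(r<.026);wt[hsv[...,1]>60]=0
    q=P[wt>0][:,:2];W=wt[wt>0];mu=(q*W[:,None]).sum(0)/W.sum();C=np.cov((q).T,aweights=W);e=np.linalg.eigh(C)[1][:,1]
    print('line',mu,np.degrees(np.arctan2(e[1],e[0])),np.degrees(np.arctan2(*(mu-[cx/1000,cy/1000])[::-1])))
```

```text
top2 204 617.0731811523438 17.71038055419922 62.631690979003906 14.377359390258789 39.137210845947266 -139.5252917847343
line [0.62706236 0.02555764] -139.96097111471192 38.15233572635232
top5 200 617.0758666992188 15.570524215698242 13.998649597167969 62.70158004760742 41.76445770263672 131.8151318054089
line [0.62546686 0.00686943] 130.62691933305769 -46.03941040706699
```

Four estimates put the pointer at −46° to −49.4° against the tab at about −45°. That is roughly 2.5 mm at 40 mm radius, within the 6 mm limit. The guard's bar hasn't moved and the arm is clear, so I'm handing in.

```bash
python3 -c "
from cell import *
print(hand_in())"
```

```text
the job is handed in; nothing more can be done
None
```

The job is handed in, with no verdict returned: the guard rests open on its stay at about 1.36 rad, the knob's pointer is about 3–4° past the tab (roughly 2.5 mm, limit 6 mm), and the arm stands clear, having stayed away from the capacitor, tape roll and screwdriver.

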